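# Lock the pump bottle into its slotted bungalow holder

## Task

Put the black pump bottle away in the wooden holder: with the bottle upright, pass its neck through the crooked slot in the holder's top, all the way to the closed end, and leave it standing there with the spout towards the slot's open front. Then fold both dark flaps down flat so that they meet edge to edge round the neck, and leave the glass tealight holder and the dish with its stone where they stand.

Things in the scene. Friction and masses are not known exactly. Their poses are not given: they have to be found in the camera images.
- bottle: loose black pump bottle, empty, 90 g. Origin: centre of its underside, z up, spout to its own -x. Body 60 mm diameter to 96 mm height, shoulder sloping in to 110; grey neck 22 mm diameter, 110 to 158 mm; black pump head 32 mm diameter, 158 to 186 mm (rigid, does not pump: grip it here from above, fingers closing along the bottle's y)
- bottle_neck (a point): point on the bottle's axis, 135 mm above its underside, in the middle of the neck
- bottle_spout (a point): tip of the bottle's spout, 42 mm from its axis, 177 mm above its underside; the spout is 9 mm thick
- holder: fixed wooden bench, open at the front (-x), no floor. Origin: on the table under the seat; x from front to back, y left, z up. Spans x -95 to +75, y -76 to +76 mm; side and back walls 8 mm. Top board 125 to 135 mm high with a 30 mm wide slot; centre line in holder x, y (mm): (-95, 28), (-50, 28), (-50, 0), (0, 0); end wall at x = 15. The bottle stands on the table in it, neck in the slot
- holder_seat (a point): where the bottle's neck axis must end: holder x = 0, y = 0, at the board's upper face (135 mm above the table)
- holder_mouth (a point): middle of the slot's open mouth in the front edge: holder x = -95, y = +28 mm, at the board's upper face
- flap_left (a joint): hinge of the dark flap on the left (+y) half of the holder's top; rad; 0 = flat on the top, pi/2 = upright, 2.1 = leaning outward, fully open. Flap: holder x -40 to +70 mm, 62 mm from hinge to free edge, 8 mm thick, 60 g; stiff hinge, stays where left. Half cut-out in its free edge for the neck (x -17 to +17, 18 mm deep). Flat, its upper face is 143 mm above the table
- flap_left_edge (a point): point on this flap's free edge, mid-thickness, at holder x = +45 mm (behind the neck cut-out)
- flap_left_hinge (a point): point on this flap's hinge line (parallel to holder x) at holder x = +45 mm, y = +62.5 mm, 139 mm above the table
- flap_right (a joint): hinge of the dark flap on the right (-y) half of the holder's top; rad; 0 = flat on the top, pi/2 = upright, 2.1 = leaning outward, fully open. Flap: holder x -40 to +70 mm, 62 mm from hinge to free edge, 8 mm thick, 60 g; stiff hinge, stays where left. Half cut-out in its free edge for the neck (x -17 to +17, 18 mm deep). Flat, its upper face is 143 mm above the table
- flap_right_edge (a point): point on this flap's free edge, mid-thickness, at holder x = +45 mm (behind the neck cut-out)
- flap_right_hinge (a point): point on this flap's hinge line (parallel to holder x) at holder x = +45 mm, y = -62.5 mm, 139 mm above the table
- tealight: bystander: amber glass tealight holder, 72 mm wide, 60 mm high; origin centre of its underside
- dish: bystander: white ceramic dish, 140 mm wide, 30 mm high; origin centre of its underside
- stone: bystander: dark river stone, 60 mm wide, 24 mm high, in the dish; origin centre of its underside
Not all that is in view belongs to the job. There is more than one size of the bottle; the one meant has the size given above.

How it is judged:
On the way, in this order (a step that is already met when the one before it is completed fails the run):
1. the bottle stands upright at the closed end of the slot, spout to the front, with both flaps still open (horizontal distance between bottle_neck and holder_seat below 0.01 m and height (world z) of bottle below 0.006 m and angle between bottle's own z axis and vertical below 0.08 rad and x of bottle_spout in the frame of holder below -0.028 m and value of joint each of flap_left, flap_right above 0.5 rad), for 0.2 s.
2. one flap is folded down flat (value of joint any of flap_left, flap_right below 0.08 rad), for 0.1 s.
At the end, for the whole second after the job is handed in: The bottle stands on the table at rest, upright within 0.08 rad, its neck within 10 mm of the slot's closed-end position, spout tip at least 28 mm to the front of that; both flaps within 0.08 rad of flat; the tealight holder, dish and stone within 30 mm of where they stood (horizontal distance between bottle_neck and holder_seat below 0.01 m and height (world z) of bottle below 0.006 m and angle between bottle's own z axis and vertical below 0.08 rad and x of bottle_spout in the frame of holder below -0.028 m and value of joint each of flap_left, flap_right below 0.08 rad and linear speed of bottle below 0.02 m/s and distance of each of tealight, dish, stone from where it was at the start of the episode below 0.03 m); the robot touches nothing.
It fails at once if the tealight holder, the dish or the stone is displaced by more than 30 mm (distance of any of tealight, dish, stone from where it was at the start of the episode above 0.03 m).
It fails at once if the bottle is tipped over (angle between bottle's own z axis and vertical above 0.7 rad).
It also fails if it takes over 58 s, if anything falls off the work surface, if the arm or the gripper's body presses on something with over 40 N, if the wrist force passes 120 N, or if a joint passes its speed limit or range.

## Robot

A 6-joint arm with a two-finger parallel gripper is mounted at the origin on the work surface. World frame = base frame: x ahead of the robot, y to its left, z up, the work surface at z = 0. Lengths are in m, angles in rad, forces in N, time in s.
With the tool pointing down it reaches from about 0.4 to 0.825 m from the base axis. Payload 7 kg.
Tool frame: the origin (TCP) lies midway between the tips of the shut fingers; the grasp point (between the pads) lies 19 mm behind it (env.pinch_z is the z of the grasp point in the tool frame, in m); z points along the fingers, y is the line along which they close (so a half turn about z gives the same grasp; the last joint's range is limited). The gripper opens to 88 mm and grips with 3 to 60 N. Pads are 19 mm wide; open, the fingers measure 130 mm over their backs; the gripper's body (78 mm by 193 mm) begins 47 mm behind the grasp point.
Start: joints at [-0.938, 0.359, 0.012, 0, -1.224, -0.288], TCP at [0.228, -0.635, 0.227] pointing down, gripper open.
Joint ranges: [-3.07, 3.07], [-1.43, 2.12], [-1.02, 1.25], [-3.03, 1.67], [-3.05, -0], [-3.03, 3.03]. Speed limits (rad/s): [2.39, 2.39, 3.01, 3.14, 3.14, 3.14].

## Interface

Orientations are given as a rotation vector (axis times angle).
In Python, from plant import observe, cams, job, env gives the robot as it stands.
- The arm moves only by the tool carry_out, never from a script. Its argument "plan" is a list of rows, each an object of numbers: "dx", "dy", "dz": the shift along the world's x, y, z normalised to -1 to 1, where 1 is 250 mm; "wx", "wy", "wz": the turn, a rotation vector about the world's x, y, z normalised to -1 to 1, where 1 is 90 degrees; "gripper": the opening, from 0 (shut) to 1 (fully open). A call has 1 to 20 rows; each row is the pose to reach, as a shift and turn from the pose commanded when the call began; what a row does not reach only later rows make up. A row lasts 1/12 s, in which the tool goes at most 41.7 mm and 7.16 degrees, less where a joint would pass 70% of its speed; a pose out of reach is approached as far as the arm can. A call with a number of a shift or a turn outside -1 to 1 is refused whole. A call with a gripper value outside its range is refused whole. The fingers move at their own pace and stop on an object; "force" is the grip in N (left out, the last holds). Time passes only in rows, so rows that repeat a pose let the fingers close. It gives the time, the measured TCP pose, the force, the opening and the grip force at its end, in the units of the state.
- observe(): the state, without advancing time (a new reading comes with each control period).
- cams.get_image(name): name is "side" or "top" or "wrist"; returns the picture (400x640x3 uint8, blue, green, red); there is no depth.
- cams.get_calibration(name): a dict with "fovy" (degrees; the focal length in pixels is half the picture's height over the tangent of half this angle, whatever the lens; pixels are square), "cx", "cy" (the principal point, pixels), "R" (3x3) and "t" (3): a world point X has camera coordinates R X + t; the wrist camera has in their place "mount" (4x4, takes a point from camera to tool coordinates, whose origin is the TCP and whose axes are the flange's). Camera axes: x right, y down, z forward; pixel columns grow to the right and rows downward; lengths in m; the calibration is good to about 2 mm. A picture is of the moment at which its call begins: read the wrist's pose just before it. get_calibration takes no time and is no camera call.
- job.job_done(): hands the job in; it is judged then, once.
The state is a dict: "t": time; "joint_positions": joint angles; "qvel": joint speeds; "effort": joint torques, N m; "eef_pos": TCP position; "tcp_rot": TCP orientation; "wrist_force": force on the tool from outside, world axes, zero at the start; "torque": the same for the moment, N m; "gripper_width": finger opening in m; "grip_force": force on a finger pad.
Only numpy, scipy, OpenCV 4.12 (cv2) and the standard library are available. Lean on these libraries where they do the work, as an engineer would, in place of code of your own. Each camera call takes 0.05 s, during which the arm holds its last target. There are 200 camera calls.

## Working session

There is one attempt and no reset: what is moved stays moved. The work goes in short steps, Python scripts to look and compute and a tool call to move; the robot and the scene stay as the last step left them, time stands still between calls to the robot, and variables do not carry over. Pictures are saved under pics/ and viewed, at most 10 in all, crops included, and the job is handed in when it is done.

Besides the shell and the picture viewer there is one more tool, called by a JSON object that holds its "name" and its "arguments", one argument or row to a line. carry_out: Moves the arm, as the interface text tells. Its arguments: {"type":"object","properties":{"plan":{"type":"array","items":{"type":"object","properties":{"dx":{"type":"number"},"dy":{"type":"number"},"dz":{"type":"number"},"wx":{"type":"number"},"wy":{"type":"number"},"wz":{"type":"number"},"gripper":{"type":"number"}}}},"force":{"type":"number"}},"required":["plan"]}

```bash
ls; mkdir -p pics; cat > h.py <<'E'
import numpy as np, cv2
from plant import observe, cams, job, env
from scipy.spatial.transform import Rotation as Ro
def cal(n):
    c=cams.get_calibration(n); f=200/np.tan(np.radians(c["fovy"])/2)
    return c,f
def ray(n,u,v,pose=None):
    c,f=cal(n); d=np.array([(u-c["cx"])/f,(v-c["cy"])/f,1.])
    if n=="wrist":
        M=np.array(c["mount"]); p,r=pose; R=Ro.from_rotvec(r).as_matrix()
        return R@M[:3,3]+p, R@M[:3,:3]@d
    R=np.array(c["R"]);t=np.array(c["t"]); return -R.T@t, R.T@d
def onz(n,u,v,z,pose=None):
    o,d=ray(n,u,v,pose); return o+d*(z-o[2])/d[2]
def proj(n,X,pose=None):
    c,f=cal(n); X=np.asarray(X,float)
    if n=="wrist":
        M=np.array(c["mount"]); p,r=pose; R=Ro.from_rotvec(r).as_matrix()
        q=M[:3,:3].T@(R.T@(X-p)-M[:3,3])
    else: q=np.array(c["R"])@X+np.array(c["t"])
    return np.array([c["cx"]+f*q[0]/q[2],c["cy"]+f*q[1]/q[2]])
def tri(n1,p1,n2,p2):
    o1,d1=ray(n1,*p1);o2,d2=ray(n2,*p2); s=np.linalg.lstsq(np.c_[d1,-d2],o2-o1,rcond=None)[0]
    a=o1+d1*s[0];b=o2+d2*s[1]; return (a+b)/2,np.linalg.norm(a-b)
E
python3 - <<'E'
from h import *
for n in("side","top"):
    im=cams.get_image(n); cv2.imwrite(f"pics/{n}0.png",im); c,f=cal(n); print(n,f,c)
print(cams.get_calibration("wrist"),env.pinch_z); print(observe())
E
```

```text
pics
side 484.68188581404144 {'fovy': 44.846179345570384, 'cx': 320.25267224571763, 'cy': 207.00313154065705, 'R': array([[-0.98410918, -0.17729791, -0.00972474],
       [-0.11262177,  0.66558483, -0.73777583],
       [ 0.13727875, -0.72495675, -0.67497574]]), 't': array([0.52618361, 0.17862143, 1.32027487])}
top 431.8532134995844 {'fovy': 49.699626772139624, 'cx': 314.6900629645408, 'cy': 199.13701657644827, 'R': array([[-0.02319511, -0.99972478,  0.00351566],
       [-0.98832004,  0.02240042, -0.15073726],
       [ 0.15061702, -0.00697097, -0.98856761]]), 't': array([-0.04807124,  0.54517499,  1.09980716])}
{'fovy': 63.83718803811886, 'cx': 317.6050448142635, 'cy': 195.0349623699528, 'mount': array([[-1.19917410e-03, -9.62304552e-01, -2.71971527e-01,
         7.34660545e-02],
       [ 9.99999090e-01, -9.86056818e-04, -9.20265626e-04,
         8.08141919e-04],
       [ 6.17396422e-04, -2.71972383e-01,  9.62304859e-01,
        -1.58035695e-01],
       [ 0.00000000e+00,  0.00000000e+00,  0.00000000e+00,
         1.00000000e+00]])} -0.0188
{'t': 0.1, 'joint_positions': array([-9.37887093e-01,  3.59331553e-01,  1.11698903e-02, -2.85721589e-04,
       -1.22410097e+00, -2.88118170e-01]), 'qvel': array([ 0.0005046 , -0.00014988,  0.00262858,  0.00245234,  0.00096222,
        0.00075598]), 'effort': array([-1.31485551e-03, -5.84161663e+01,  2.93751633e+01,  7.01538295e+00,
        1.01788758e-02, -6.07970378e-05]), 'eef_pos': array([ 0.22798769, -0.63488018,  0.2257184 ]), 'tcp_rot': array([ 5.38696626e-01, -3.09464428e+00, -2.25056700e-03]), 'wrist_force': array([ 0.24696678,  0.83863334, -0.46395756]), 'torque': array([ 0.01124916, -0.04476815,  0.054448  ]), 'grip_force': 0.0, 'gripper_width': 0.0878496051343382}
```

View pics/top0.png

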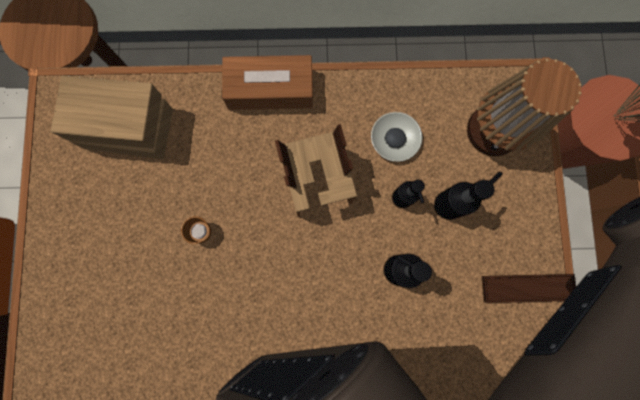

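View pics/side0.png

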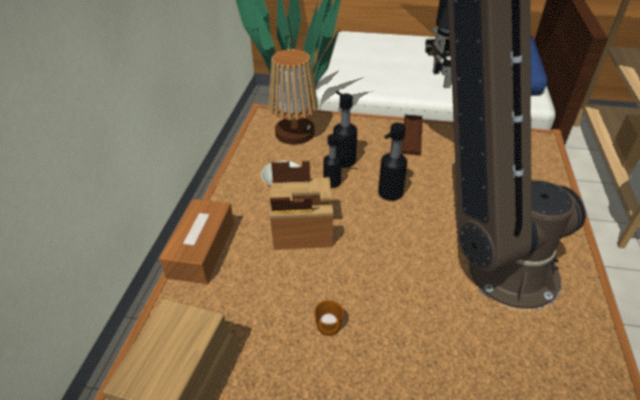

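```bash
python3 - <<'E'
import cv2,numpy as np
t=cv2.imread("pics/top0.png");s=cv2.imread("pics/side0.png")
a=cv2.resize(t[110:300,260:510],(789,600),interpolation=cv2.INTER_CUBIC)
cv2.imwrite("pics/topc.png",a)
b=cv2.resize(s[80:255,240:430],(651,600),interpolation=cv2.INTER_CUBIC)
cv2.imwrite("pics/sidec.png",b)
E
```

```text
(no output)
```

View pics/topc.png

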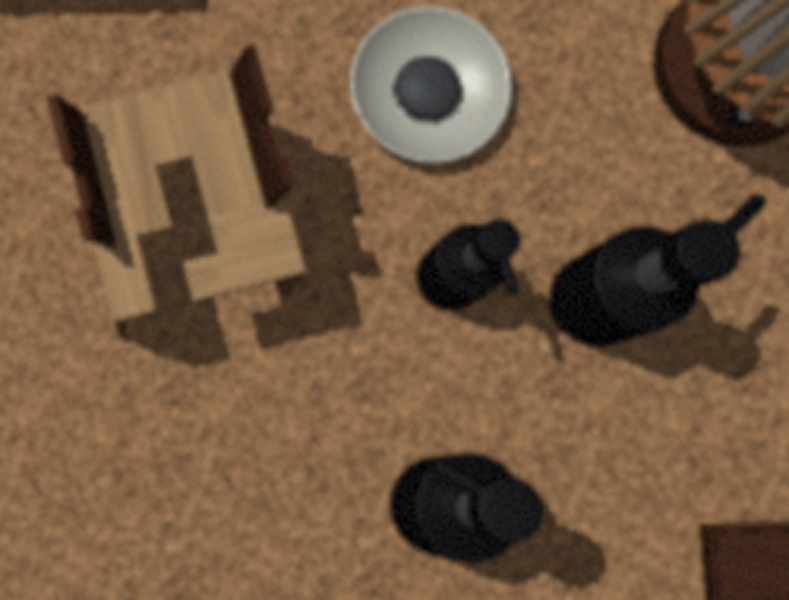

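View pics/sidec.png

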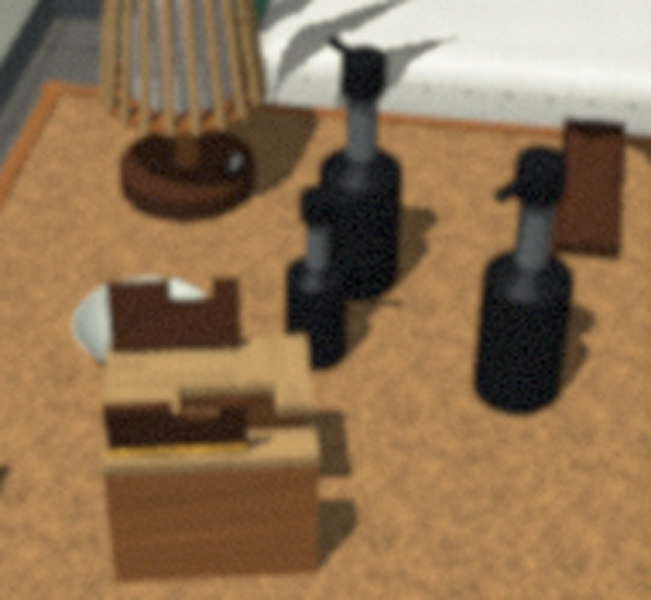

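```bash
python3 - <<'E'
from h import *
S=lambda u,v:(240+u/3.426,80+v/3.4286)
T=lambda u,v:(260+u/3.156,110+v/3.158)
for n,s,t in[("front",(542,160),(512,508)),("back",(365,58),(708,250)),("small",(319,195),(499,240))]:
    print(n,tri("side",S(*s),"top",T(*t)))
# body widths via side view: left/right edges at base level
for n,l,r,z in[("front",(476,385),(560,385),0.01),("back",(322,270),(398,270),0.02),("small",(287,335),(345,335),.02)]:
    print(n,onz("side",*S(*l),z),onz("side",*S(*r),z))
# spout tips
print("front spout",tri("side",S(502,193),"top",T(428,464)), "back",tri("side",S(333,40),"top",T(760,202)))
# holder board corners at z=.135 (top view)
for p in[(88,105),(228,70),(303,270),(125,322),(160,165),(190,158),(140,235),(155,305),(190,298),(185,262),(213,248)]:print(p,onz("top",*T(*p),.135).round(4))
for p in[(105,350),(308,338),(316,430)]:print(p,onz("side",*S(*p),.135).round(4))
# dish, tealight
print(onz("top",*T(432,85),.03),onz("top",*T(428,90),.03),onz("top",198,231,.06))
E
```

```text
front (array([ 0.35396688, -0.28173454,  0.2495367 ]), np.float64(0.0010766726118724454))
back (array([ 0.5252254 , -0.4271126 ,  0.24900892]), np.float64(0.0011840666932455214))
small (array([ 0.54767504, -0.30140075,  0.1795552 ]), np.float64(0.0014327851285706934))
front [ 0.3902394  -0.26227102  0.01      ] [ 0.31274927 -0.27532951  0.01      ]
back [ 0.5587129  -0.40221471  0.02      ] [ 0.48317202 -0.4148116   0.02      ]
small [ 0.57565428 -0.29399568  0.02      ] [ 0.52060456 -0.3032323   0.02      ]
front spout (array([ 0.38387017, -0.22724313,  0.24941315]), np.float64(0.0019244488787034154)) back (array([ 0.56058636, -0.46951189,  0.24087091]), np.float64(0.0006993644807020208))
(88, 105) [0.6709 0.0031 0.135 ]
(228, 70) [ 0.6968 -0.1074  0.135 ]
(303, 270) [ 0.5363 -0.1604  0.135 ]
(125, 322) [ 0.4992 -0.0228  0.135 ]
(160, 165) [ 0.6215 -0.0522  0.135 ]
(190, 158) [ 0.6265 -0.0757  0.135 ]
(140, 235) [ 0.5665 -0.0356  0.135 ]
(155, 305) [ 0.5118 -0.046   0.135 ]
(190, 298) [ 0.5166 -0.0729  0.135 ]
(185, 262) [ 0.5446 -0.0698  0.135 ]
(213, 248) [ 0.5551 -0.0916  0.135 ]
(105, 350) [ 0.699  -0.1089  0.135 ]
(308, 338) [ 0.5324 -0.1532  0.135 ]
(316, 430) [ 0.5071 -0.0395  0.135 ]
[ 0.71243684 -0.28905197  0.03      ] [ 0.70804763 -0.28535886  0.03      ] [0.46514835 0.24104264 0.06      ]
```

Candidates for the bottle (top view): the one at (407,193), about 180 mm high and 57 mm wide; the one at (461,200), 249 mm high; and the one at (407,270), 249 mm high and 78 mm wide. The given size fits only the small one at top (407,193), side (332,165). The crop shows its spout pointing roughly -x. I'll raise the arm and look from above with the wrist camera.

{"name": "carry_out", "arguments": {
  "plan": [
    {"dz": 0.3},
    {"dz": 0.6, "dx": 0.1, "dy": 0.1},
    {"dz": 0.68, "dx": 0.8, "dy": 1, "wz": 0.22},
    {"dz": 0.68, "dx": 0.8, "dy": 1, "wz": 0.22},
    {"dz": 0.68, "dx": 0.8, "dy": 1, "wz": 0.22},
    {"dz": 0.68, "dx": 0.8, "dy": 1, "wz": 0.22},
    {"dz": 0.68, "dx": 0.8, "dy": 1, "wz": 0.22},
    {"dz": 0.68, "dx": 0.8, "dy": 1, "wz": 0.22},
    {"dz": 0.68, "dx": 0.8, "dy": 1, "wz": 0.22},
    {"dz": 0.68, "dx": 0.8, "dy": 1, "wz": 0.22}
  ]
}}

```text
validation failed for argument at $.pl...
```

{"name": "carry_out", "arguments": {
  "plan": [
    {"dx": 0.2, "dy": 0.8},
    {"dx": 0.2, "dy": 0.8},
    {"dx": 0.2, "dy": 0.8},
    {"dx": 0.2, "dy": 0.8},
    {"dx": 0.2, "dy": 0.8},
    {"dx": 0.2, "dy": 0.8},
    {"dx": 0.2, "dy": 0.8},
    {"dx": 0.2, "dy": 0.8}
  ]
}}

```text
validation failed for argument at $.pl...
```

```bash
python3 - <<'E'
from h import *
o=observe(); im=cams.get_image("wrist"); cv2.imwrite("pics/w1.png",im)
t=cams.get_image("top"); cv2.imwrite("pics/top1.png",t)
p=(o["eef_pos"],o["tcp_rot"]); np.savez("w1.npz",p=p[0],r=p[1]); print(o["t"],p)
for X in[(.5477,-.3014,.186),(.6,-.07,.135)]:print(proj("wrist",X,p))
E
```

```text
0.1 (array([ 0.22798769, -0.63488018,  0.2257184 ]), array([ 5.38696626e-01, -3.09464428e+00, -2.25056700e-03]))
[522.174008   607.46909876]
[638.11019258 608.11338131]
```

View pics/w1.png

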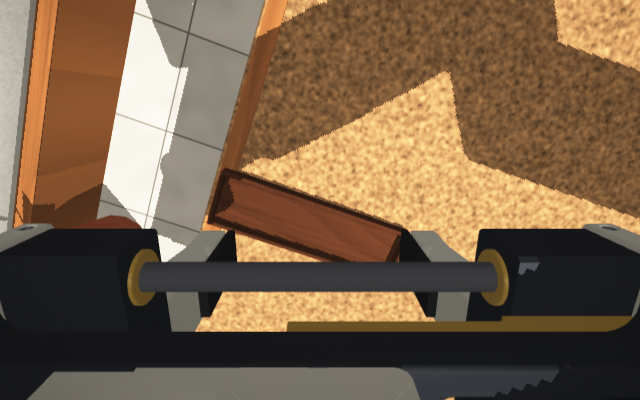

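The gripper hides the lower half of the wrist picture, so the camera only shows what lies on the tool +x side. I'll place the TCP beyond the scene so that the holder and bottle fall in the visible part.

{"name": "carry_out", "arguments": {
  "plan": [
    {"dx": 0, "dy": 0, "dz": 0.3, "wx": 0, "wy": 0, "wz": 0, "gripper": 1},
    {"dx": 0.1, "dy": 0.1, "dz": 0.6, "wx": 0, "wy": 0, "wz": 0, "gripper": 1},
    {"dx": 0.85, "dy": 1, "dz": 0.66, "wx": 0, "wy": 0, "wz": 0, "gripper": 1},
    {"dx": 0.85, "dy": 1, "dz": 0.66, "wx": 0, "wy": 0, "wz": 0, "gripper": 1},
    {"dx": 0.85, "dy": 1, "dz": 0.66, "wx": 0, "wy": 0, "wz": 0, "gripper": 1},
    {"dx": 0.85, "dy": 1, "dz": 0.66, "wx": 0, "wy": 0, "wz": 0, "gripper": 1},
    {"dx": 0.85, "dy": 1, "dz": 0.66, "wx": 0, "wy": 0, "wz": 0, "gripper": 1},
    {"dx": 0.85, "dy": 1, "dz": 0.66, "wx": 0, "wy": 0, "wz": 0, "gripper": 1},
    {"dx": 0.85, "dy": 1, "dz": 0.66, "wx": 0, "wy": 0, "wz": 0, "gripper": 1},
    {"dx": 0.85, "dy": 1, "dz": 0.66, "wx": 0, "wy": 0, "wz": 0, "gripper": 1}
  ]
}}

```text
t: 1.03
eef_pos: [0.4419, -0.3831, 0.3925]
tcp_rot: [-0.54, 3.094, -0.001]
wrist_force: [0.3, -1.0, 0.3]
gripper_width: 0.0873
grip_force: 0.0
```

{"name": "carry_out", "arguments": {
  "plan": [
    {"dx": 0.84, "dy": 0.94, "dz": 0, "wx": 0, "wy": 0, "wz": 0, "gripper": 1},
    {"dx": 0.84, "dy": 0.94, "dz": 0, "wx": 0, "wy": 0, "wz": 0, "gripper": 1},
    {"dx": 0.84, "dy": 0.94, "dz": 0, "wx": 0, "wy": 0, "wz": 0, "gripper": 1},
    {"dx": 0.84, "dy": 0.94, "dz": 0, "wx": 0, "wy": 0, "wz": 0, "gripper": 1},
    {"dx": 0.84, "dy": 0.94, "dz": 0, "wx": 0, "wy": 0, "wz": 0, "gripper": 1},
    {"dx": 0.84, "dy": 0.94, "dz": 0, "wx": 0, "wy": 0, "wz": 0, "gripper": 1},
    {"dx": 0.84, "dy": 0.94, "dz": 0, "wx": 0, "wy": 0, "wz": 0, "gripper": 1},
    {"dx": 0.84, "dy": 0.94, "dz": 0, "wx": 0, "wy": 0, "wz": 0, "gripper": 1},
    {"dx": 0.84, "dy": 0.94, "dz": 0, "wx": 0, "wy": 0, "wz": 0, "gripper": 1},
    {"dx": 0.84, "dy": 0.94, "dz": 0, "wx": 0, "wy": 0, "wz": 0, "gripper": 1},
    {"dx": 0.84, "dy": 0.94, "dz": 0, "wx": 0, "wy": 0, "wz": 0, "gripper": 1}
  ]
}}

```text
t: 1.95
eef_pos: [0.6505, -0.1503, 0.3913]
tcp_rot: [0.539, -3.094, 0.0]
wrist_force: [-0.7, 0.4, -0.2]
gripper_width: 0.088
grip_force: 0.0
```

```bash
python3 - <<'E'
from h import *
o=observe(); im=cams.get_image("wrist"); cv2.imwrite("pics/w2.png",im)
p=(o["eef_pos"],o["tcp_rot"]); np.savez("w2.npz",p=p[0],r=p[1]); print(o["t"],p,o["joint_positions"])
for X in[(.5477,-.3014,.186),(.6,-.07,.135)]:print(proj("wrist",X,p))
E
```

```text
1.95 (array([ 0.65049839, -0.1502525 ,  0.39125954]), array([ 5.39490300e-01, -3.09417690e+00,  1.01510903e-04])) [ 6.44784228e-02  2.97179825e-01  2.86919383e-01  1.43707084e-04
 -1.56126062e+00 -1.29003345e+00]
[212.27519545  29.2398516 ]
[389.18961213 147.24635153]
```

View pics/w2.png

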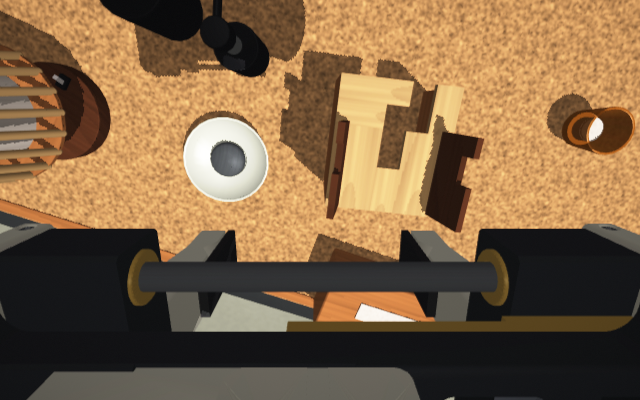

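The wrist view shows the holder with its front edge from (341,73) to (464,86), slot end at (379..400,168), both flaps leaning outward. The bottle's head is at (214,30) with its spout pointing up (-x), and the dish is at (226,158).

```bash
python3 - <<'E'
from h import *
d=np.load("w2.npz");p=(d["p"],d["r"]); im=cv2.imread("pics/w2.png")
hsv=cv2.cvtColor(im,cv2.COLOR_BGR2HSV)
roi=np.zeros(im.shape[:2],np.uint8);roi[60:232,325:490]=1
for q in[(370,95),(360,190),(300,90),(421,110),(450,100)]:print(q,hsv[q[1],q[0]],cv2.blur(hsv,(5,5))[q[1],q[0]])
b=cv2.cvtColor(cv2.medianBlur(im,5),cv2.COLOR_BGR2HSV)
m=((b[...,2]>185)&(b[...,1]<135)).astype(np.uint8)*roi
m=cv2.morphologyEx(m,cv2.MORPH_OPEN,np.ones((5,5)))
cs,_=cv2.findContours(m,cv2.RETR_EXTERNAL,cv2.CHAIN_APPROX_NONE)
for c in sorted(cs,key=cv2.contourArea)[-2:]:
    a=cv2.approxPolyDP(c,2.5,True)[:,0]
    for q in a: print(q,onz("wrist",*q,.135,p).round(4)[:2])
    print()
# bottle dark mask
g=cv2.cvtColor(im,cv2.COLOR_BGR2GRAY)
print("spout rows"); 
for v in range(0,50,4): 
    x=np.where(g[v,195:275]<40)[0]; print(v,x.min()+195 if len(x) else None,x.max()+195 if len(x) else None)
v=cv2.resize(im[0:100,170:290],(720,600),interpolation=cv2.INTER_CUBIC);cv2.imwrite("pics/bot.png",v)
E
```

```text
(370, 95) [ 19 116 238] [ 19 115 239]
(360, 190) [ 20 112 243] [ 20 111 243]
(300, 90) [ 14 143 100] [ 14 142 103]
(421, 110) [ 12 168  70] [ 12 163  77]
(450, 100) [ 20 112 241] [ 20 111 242]
[438  84] [ 0.5089 -0.0442]
[432 117] [ 0.547  -0.0344]
[440 115] [ 0.5414 -0.026 ]
[445 127] [ 0.5527 -0.0136]
[454 131] [ 0.5533 -0.0007]
[466  85] [ 0.4985 -0.0115]

[343  73] [ 0.5363 -0.158 ]
[337 110] [ 0.5793 -0.1496]
[350 124] [ 0.5897 -0.1281]
[339 208] [ 0.6986 -0.1017]
[359 209] [ 0.6908 -0.0756]
[361 221] [ 0.706  -0.0666]
[367 220] [ 0.7018 -0.0594]
[372 211] [ 0.6875 -0.0579]
[399 214] [ 0.6791 -0.0216]
[409 219] [ 0.6811 -0.0058]
[423 216] [0.6707 0.0104]
[419 193] [ 0.6428 -0.0084]
[432 145] [ 0.5788 -0.0194]
[432 132] [ 0.5639 -0.0264]
[406 133] [ 0.5762 -0.057 ]
[398 169] [ 0.6223 -0.0479]
[376 165] [ 0.6271 -0.0771]
[385 108] [ 0.5569 -0.0941]
[388 104] [ 0.5512 -0.0925]
[408 105] [ 0.5439 -0.0686]
[412  82] [ 0.5175 -0.0751]
[372  74] [ 0.5255 -0.1245]

spout rows
0 195 221
4 195 221
8 195 221
12 195 221
16 195 221
20 195 224
24 195 244
28 195 250
32 195 253
36 201 257
40 203 260
44 206 264
48 212 266
```

View pics/bot.png

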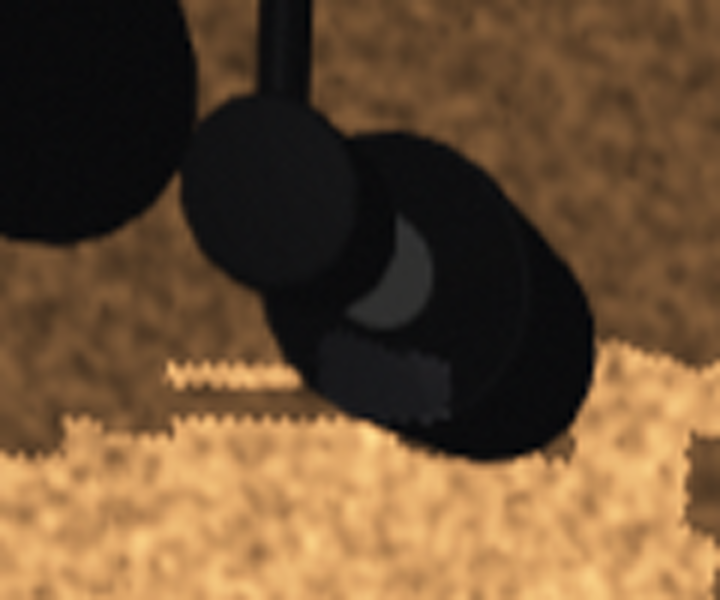

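```bash
cat >> h.py <<'E'
def rigid(A,B):
    A=np.array(A,float);B=np.array(B,float);a=A.mean(0);b=B.mean(0)
    H=(A-a).T@(B-b); th=np.arctan2(H[0,1]-H[1,0],H[0,0]+H[1,1]); R=np.array([[np.cos(th),-np.sin(th)],[np.sin(th),np.cos(th)]])
    t=b-R@a; return th,t,(A@R.T+t-B)
E
python3 - <<'E'
from h import *
d=np.load("w2.npz");p=(d["p"],d["r"])
C={(343,73):(-95,-76),(438,84):(-95,43),(466,85):(-95,76),(412,82):(-95,13),(406,133):(-35,15),(398,169):(15,15),(376,165):(15,-15),(386.5,104.5):(-65,-15),(408,105):(-65,13)}
th,t,r=rigid(np.array(list(C.values()))/1e3,[onz("wrist",*q,.135,p)[:2] for q in C])
print(np.degrees(th),t,(r*1e3).round(1))
T=lambda u,v:(260+u/3.156,110+v/3.158)
D={(125,322):(-95,76),(303,270):(-95,-76),(160,165):(15,15),(190,158):(15,-15),(155,305):(-95,43),(190,298):(-95,13),(185,262):(-65,13),(213,248):(-65,-15)}
th2,t2,r2=rigid(np.array(list(D.values()))/1e3,[onz("top",*T(*q),.135)[:2] for q in D])
print("top",np.degrees(th2),t2,(r2*1e3).round(1))
h=onz("wrist",215,32.2,.186,p);s1=onz("wrist",170+283/6,15,.1815,p);s0=onz("wrist",170+286/6,0,.1815,p)
print("head",h,"spout dir",np.degrees(np.arctan2(*(s0-h)[[1,0]])),np.degrees(np.arctan2(*(s1-h)[[1,0]])),np.degrees(np.arctan2(*(s0-s1)[[1,0]])))
# body base: ellipse lower edge; 
print("head top cam", onz("top",*T(498,241),.186))
# flap edges
R=np.array([[np.cos(th),-np.sin(th)],[np.sin(th),np.cos(th)]])
for n,xy in [("seat",(0,0)),("mouth",(-.095,.028)),("pre",(-.15,.028)),("a",(-.05,.028)),("b",(-.05,0)),("fl",(-.03,.0625)),("fr",(-.03,-.0625))]:print(n,R@xy+t)
for s in(1,-1):
  for a in(1.2,1.6,2.1):
    q=np.r_[R@(0.07,s*(.0625-.062*np.cos(a)))+t,.139+.062*np.sin(a)]
    print(s,a,proj("wrist",q,p).round(),proj("top",q).round(),proj("side",q).round())
E
```

```text
13.185120042304062 [ 0.61113807 -0.06480622] [[-0.3 -2.5]
 [-0.1 -0.4]
 [ 2.9 -0.9]
 [-1.9  1.3]
 [-2.5 -1.2]
 [ 0.   1.1]
 [ 2.1  1.1]
 [-1.1 -0.2]
 [ 1.   1.7]]
top 13.910378072532993 [ 0.61131464 -0.0660594 ] [[ 1.6  7.7]
 [ 1.  -2.3]
 [ 0.8  4.3]
 [ 2.9 -1.3]
 [-3.  -1.2]
 [-0.6 -3.3]
 [ 0.5  0.7]
 [-3.2 -4.6]]
head [ 0.54943783 -0.29806003  0.186     ] spout dir -167.69004417211698 -168.0482709459374 -167.24507966501346
head top cam [ 0.54652605 -0.29900533  0.186     ]
seat [ 0.61113807 -0.06480622]
mouth [ 0.5122557  -0.05921367]
pre [ 0.4587056  -0.07175906]
a [ 0.55606941 -0.04894925]
b [ 0.56245616 -0.07621112]
fl [ 0.5676728  -0.01079678]
fr [ 0.59618505 -0.13250155]
1 1.2 [424. 228.] [292. 136.] [270. 189.]
1 1.6 [446. 231.] [282. 138.] [270. 193.]
1 2.1 [467. 231.] [270. 142.] [270. 203.]
-1 1.2 [357. 220.] [325. 128.] [271. 170.]
-1 1.6 [336. 219.] [335. 125.] [271. 164.]
-1 2.1 [311. 214.] [347. 123.] [271. 160.]
```

{"name": "carry_out", "arguments": {
  "plan": [
    {"dx": -0.2, "dy": -0.3, "dz": -0.1, "wx": 0, "wy": 0, "wz": 0.22, "gripper": 1},
    {"dx": -0.408, "dy": -0.593, "dz": -0.4, "wx": 0, "wy": 0, "wz": 0.22, "gripper": 1},
    {"dx": -0.408, "dy": -0.593, "dz": -0.5, "wx": 0, "wy": 0, "wz": 0.22, "gripper": 1},
    {"dx": -0.408, "dy": -0.593, "dz": -0.5, "wx": 0, "wy": 0, "wz": 0.22, "gripper": 1},
    {"dx": -0.408, "dy": -0.593, "dz": -0.5, "wx": 0, "wy": 0, "wz": 0.22, "gripper": 1},
    {"dx": -0.408, "dy": -0.593, "dz": -0.5, "wx": 0, "wy": 0, "wz": 0.22, "gripper": 1},
    {"dx": -0.408, "dy": -0.593, "dz": -0.5, "wx": 0, "wy": 0, "wz": 0.22, "gripper": 1},
    {"dx": -0.408, "dy": -0.593, "dz": -0.6, "wx": 0, "wy": 0, "wz": 0.22, "gripper": 1},
    {"dx": -0.408, "dy": -0.593, "dz": -0.7, "wx": 0, "wy": 0, "wz": 0.22, "gripper": 1},
    {"dx": -0.408, "dy": -0.593, "dz": -0.8, "wx": 0, "wy": 0, "wz": 0.22, "gripper": 1},
    {"dx": -0.408, "dy": -0.593, "dz": -0.87, "wx": 0, "wy": 0, "wz": 0.22, "gripper": 1},
    {"dx": -0.408, "dy": -0.593, "dz": -0.925, "wx": 0, "wy": 0, "wz": 0.22, "gripper": 1},
    {"dx": -0.408, "dy": -0.593, "dz": -0.925, "wx": 0, "wy": 0, "wz": 0.22, "gripper": 1}
  ]
}}

```text
t: 3.08
eef_pos: [0.5477, -0.2981, 0.1585]
tcp_rot: [1.061, -2.955, -0.003]
wrist_force: [-0.9, 0.2, -0.7]
gripper_width: 0.0875
grip_force: 0.0
```

{"name": "carry_out", "arguments": {
  "plan": [
    {"dx": 0, "dy": 0, "dz": 0, "wx": 0, "wy": 0, "wz": 0, "gripper": 0.6},
    {"dx": 0, "dy": 0, "dz": 0, "wx": 0, "wy": 0, "wz": 0, "gripper": 0.5},
    {"dx": 0, "dy": 0, "dz": 0, "wx": 0, "wy": 0, "wz": 0, "gripper": 0.4},
    {"dx": 0, "dy": 0, "dz": 0, "wx": 0, "wy": 0, "wz": 0, "gripper": 0.3},
    {"dx": 0, "dy": 0, "dz": 0, "wx": 0, "wy": 0, "wz": 0, "gripper": 0.2},
    {"dx": 0, "dy": 0, "dz": 0, "wx": 0, "wy": 0, "wz": 0, "gripper": 0.2},
    {"dx": 0, "dy": 0, "dz": 0, "wx": 0, "wy": 0, "wz": 0, "gripper": 0.2},
    {"dx": 0, "dy": 0, "dz": 0, "wx": 0, "wy": 0, "wz": 0, "gripper": 0.2}
  ],
  "force": 15
}}

```text
t: 3.75
eef_pos: [0.5486, -0.2985, 0.1604]
tcp_rot: [-1.063, 2.956, -0.0]
wrist_force: [0.5, -1.0, -0.8]
gripper_width: 0.0399
grip_force: 0.0
```

```bash
python3 - <<'E'
from h import *
o=observe(); print(o["t"],o["eef_pos"],o["tcp_rot"],o["gripper_width"],o["grip_force"],o["wrist_force"])
E
```

```text
3.75 [ 0.54864064 -0.29853122  0.16044448] [-1.06294641e+00  2.95617875e+00 -1.70885382e-04] 0.03987739943148986 0.0 [ 0.54898916 -1.02630653 -0.81983085]
```

{"name": "carry_out", "arguments": {
  "plan": [
    {"dx": 0, "dy": 0, "dz": 0, "wx": 0, "wy": 0, "wz": 0, "gripper": 0.2},
    {"dx": 0, "dy": 0, "dz": 0, "wx": 0, "wy": 0, "wz": 0, "gripper": 0.2},
    {"dx": 0, "dy": 0, "dz": 0, "wx": 0, "wy": 0, "wz": 0, "gripper": 0.2},
    {"dx": 0, "dy": 0, "dz": 0, "wx": 0, "wy": 0, "wz": 0, "gripper": 0.2}
  ],
  "force": 15
}}

```text
t: 4.08
eef_pos: [0.5486, -0.2985, 0.1603]
tcp_rot: [1.063, -2.956, -0.0]
wrist_force: [0.4, 0.4, -0.2]
gripper_width: 0.0317
grip_force: 15.0
```

{"name": "carry_out", "arguments": {
  "plan": [
    {"dx": 0, "dy": 0, "dz": 0.024, "wx": 0, "wy": 0, "wz": 0, "gripper": 0.2},
    {"dx": -0.03, "dy": 0.06, "dz": 0.024, "wx": 0, "wy": 0, "wz": 0.011, "gripper": 0.2},
    {"dx": -0.08, "dy": 0.16, "dz": 0.024, "wx": 0, "wy": 0, "wz": 0.011, "gripper": 0.2},
    {"dx": -0.13, "dy": 0.27, "dz": 0.024, "wx": 0, "wy": 0, "wz": 0.011, "gripper": 0.2},
    {"dx": -0.19, "dy": 0.38, "dz": 0.024, "wx": 0, "wy": 0, "wz": 0.011, "gripper": 0.2},
    {"dx": -0.23, "dy": 0.49, "dz": 0.024, "wx": 0, "wy": 0, "wz": 0.011, "gripper": 0.2},
    {"dx": -0.27, "dy": 0.6, "dz": 0.024, "wx": 0, "wy": 0, "wz": 0.011, "gripper": 0.2},
    {"dx": -0.3, "dy": 0.7, "dz": 0.024, "wx": 0, "wy": 0, "wz": 0.011, "gripper": 0.2},
    {"dx": -0.33, "dy": 0.79, "dz": 0.024, "wx": 0, "wy": 0, "wz": 0.011, "gripper": 0.2},
    {"dx": -0.35, "dy": 0.86, "dz": 0.024, "wx": 0, "wy": 0, "wz": 0.011, "gripper": 0.2},
    {"dx": -0.36, "dy": 0.906, "dz": 0.024, "wx": 0, "wy": 0, "wz": 0.011, "gripper": 0.2},
    {"dx": -0.36, "dy": 0.906, "dz": 0.024, "wx": 0, "wy": 0, "wz": 0.011, "gripper": 0.2}
  ]
}}

```text
t: 5.08
eef_pos: [0.4583, -0.0704, 0.167]
tcp_rot: [-1.091, 2.945, 0.0]
wrist_force: [-0.2, 0.5, -1.5]
gripper_width: 0.0317
grip_force: 15.0
```

```bash
python3 - <<'E'
from h import *
o=observe(); s=cams.get_image("side"); t=cams.get_image("top"); w=cams.get_image("wrist")
cv2.imwrite("pics/s3.png",s);cv2.imwrite("pics/t3.png",t);cv2.imwrite("pics/w3.png",w)
print(o["t"],o["eef_pos"],o["tcp_rot"],o["grip_force"])
P=o["eef_pos"]; print(proj("side",[P[0],P[1],.05]),proj("top",[P[0],P[1],.05]))
def cr(i,c,k=50,w=400):
    u,v=map(int,c); return cv2.resize(i[max(0,v-k):v+k,max(0,u-k):u+k],(w,w),interpolation=cv2.INTER_CUBIC)
cv2.imwrite("pics/c3.png",np.hstack([cr(s,proj("side",[P[0],P[1],.09])),cr(t,proj("top",[P[0],P[1],.09]))]))
print(proj("side",[P[0],P[1],.09]).astype(int)-50,proj("top",[P[0],P[1],.09]).astype(int)-50)
E
```

```text
5.0833 [ 0.45833204 -0.07041     0.16701699] [-1.09100415e+00  2.94478328e+00  2.63892817e-04] 14.99104991555214
[350.40739458 221.97132941] [319.26505779 231.17490492]
[300 161] [269 179]
```

View pics/c3.png

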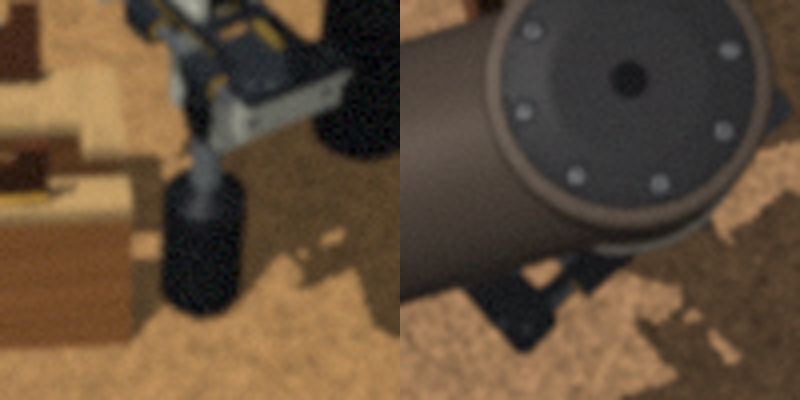

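{"name": "carry_out", "arguments": {
  "plan": [
    {"dx": 0.06, "dy": 0.014, "dz": 0, "wx": 0, "wy": 0, "wz": 0, "gripper": 0.2},
    {"dx": 0.12, "dy": 0.028, "dz": 0, "wx": 0, "wy": 0, "wz": 0, "gripper": 0.2},
    {"dx": 0.18, "dy": 0.042, "dz": 0, "wx": 0, "wy": 0, "wz": 0, "gripper": 0.2},
    {"dx": 0.24, "dy": 0.055, "dz": 0, "wx": 0, "wy": 0, "wz": 0, "gripper": 0.2},
    {"dx": 0.29, "dy": 0.067, "dz": 0, "wx": 0, "wy": 0, "wz": 0, "gripper": 0.2},
    {"dx": 0.34, "dy": 0.079, "dz": 0, "wx": 0, "wy": 0, "wz": 0, "gripper": 0.2},
    {"dx": 0.37, "dy": 0.086, "dz": 0, "wx": 0, "wy": 0, "wz": 0, "gripper": 0.2},
    {"dx": 0.39, "dy": 0.09, "dz": 0, "wx": 0, "wy": 0, "wz": 0, "gripper": 0.2},
    {"dx": 0.39, "dy": 0.09, "dz": 0, "wx": 0, "wy": 0, "wz": 0, "gripper": 0.2},
    {"dx": 0.39, "dy": 0.09, "dz": 0, "wx": 0, "wy": 0, "wz": 0, "gripper": 0.2}
  ]
}}

```text
t: 6.07
eef_pos: [0.5557, -0.0498, 0.166]
tcp_rot: [1.088, -2.946, -0.0]
wrist_force: [-0.2, 0.5, -0.5]
gripper_width: 0.0313
grip_force: 15.0
```

{"name": "carry_out", "arguments": {
  "plan": [
    {"dx": 0.009, "dy": -0.04, "dz": 0, "wx": 0, "wy": 0, "wz": 0, "gripper": 0.2},
    {"dx": 0.018, "dy": -0.075, "dz": 0, "wx": 0, "wy": 0, "wz": 0, "gripper": 0.2},
    {"dx": 0.026, "dy": -0.109, "dz": 0, "wx": 0, "wy": 0, "wz": 0, "gripper": 0.2},
    {"dx": 0.026, "dy": -0.109, "dz": 0, "wx": 0, "wy": 0, "wz": 0, "gripper": 0.2},
    {"dx": 0.026, "dy": -0.109, "dz": 0, "wx": 0, "wy": 0, "wz": 0, "gripper": 0.2}
  ]
}}

```text
t: 6.48
eef_pos: [0.5625, -0.0777, 0.1664]
tcp_rot: [-1.086, 2.948, 0.0]
wrist_force: [0.1, 0.1, -0.8]
gripper_width: 0.0315
grip_force: 15.0
```

{"name": "carry_out", "arguments": {
  "plan": [
    {"dx": 0.05, "dy": 0.012, "dz": 0, "wx": 0, "wy": 0, "wz": 0, "gripper": 0.2},
    {"dx": 0.1, "dy": 0.024, "dz": 0, "wx": 0, "wy": 0, "wz": 0, "gripper": 0.2},
    {"dx": 0.15, "dy": 0.036, "dz": 0, "wx": 0, "wy": 0, "wz": 0, "gripper": 0.2},
    {"dx": 0.18, "dy": 0.043, "dz": 0, "wx": 0, "wy": 0, "wz": 0, "gripper": 0.2},
    {"dx": 0.194, "dy": 0.046, "dz": 0, "wx": 0, "wy": 0, "wz": 0, "gripper": 0.2},
    {"dx": 0.194, "dy": 0.046, "dz": -0.01, "wx": 0, "wy": 0, "wz": 0, "gripper": 0.2},
    {"dx": 0.194, "dy": 0.046, "dz": -0.02, "wx": 0, "wy": 0, "wz": 0, "gripper": 0.2},
    {"dx": 0.194, "dy": 0.046, "dz": -0.022, "wx": 0, "wy": 0, "wz": 0, "gripper": 0.2},
    {"dx": 0.194, "dy": 0.046, "dz": -0.022, "wx": 0, "wy": 0, "wz": 0, "gripper": 0.2}
  ]
}}

```text
t: 7.23
eef_pos: [0.6105, -0.0654, 0.1606]
tcp_rot: [1.088, -2.947, -0.0]
wrist_force: [0.1, -0.1, -0.7]
gripper_width: 0.0314
grip_force: 15.0
```

{"name": "carry_out", "arguments": {
  "plan": [
    {"dx": 0, "dy": 0, "dz": 0, "wx": 0, "wy": 0, "wz": 0, "gripper": 0.5},
    {"dx": 0, "dy": 0, "dz": 0, "wx": 0, "wy": 0, "wz": 0, "gripper": 0.6},
    {"dx": 0, "dy": 0, "dz": 0, "wx": 0, "wy": 0, "wz": 0, "gripper": 0.6},
    {"dx": 0, "dy": 0, "dz": 0, "wx": 0, "wy": 0, "wz": 0, "gripper": 0.6},
    {"dx": 0, "dy": 0, "dz": 0.05, "wx": 0, "wy": 0, "wz": 0, "gripper": 0.6},
    {"dx": 0, "dy": 0, "dz": 0.15, "wx": 0, "wy": 0, "wz": 0, "gripper": 0.6},
    {"dx": 0, "dy": 0, "dz": 0.3, "wx": 0, "wy": 0, "wz": 0, "gripper": 0.6},
    {"dx": 0, "dy": 0, "dz": 0.45, "wx": 0, "wy": 0, "wz": 0, "gripper": 0.6},
    {"dx": 0, "dy": 0, "dz": 0.6, "wx": 0, "wy": 0, "wz": 0.1, "gripper": 0.3},
    {"dx": 0.28, "dy": -0.4, "dz": 0.65, "wx": 0, "wy": 0, "wz": 0.3, "gripper": 0},
    {"dx": 0.28, "dy": -0.4, "dz": 0.65, "wx": 0, "wy": 0, "wz": 0.5, "gripper": 0},
    {"dx": 0.28, "dy": -0.4, "dz": 0.65, "wx": 0, "wy": 0, "wz": 0.7, "gripper": 0},
    {"dx": 0.28, "dy": -0.4, "dz": 0.65, "wx": 0, "wy": 0, "wz": 0.7, "gripper": 0},
    {"dx": 0.28, "dy": -0.4, "dz": 0.65, "wx": 0, "wy": 0, "wz": 0.7, "gripper": 0},
    {"dx": 0.28, "dy": -0.4, "dz": 0.65, "wx": 0, "wy": 0, "wz": 0.7, "gripper": 0},
    {"dx": 0.28, "dy": -0.4, "dz": 0.65, "wx": 0, "wy": 0, "wz": 0.7, "gripper": 0},
    {"dx": 0.28, "dy": -0.4, "dz": 0.65, "wx": 0, "wy": 0, "wz": 0.7, "gripper": 0},
    {"dx": 0.28, "dy": -0.4, "dz": 0.65, "wx": 0, "wy": 0, "wz": 0.7, "gripper": 0}
  ]
}}

```text
t: 8.73
eef_pos: [0.6811, -0.1653, 0.3232]
tcp_rot: [2.472, -1.938, -0.0]
wrist_force: [-0.6, 0.1, 0.1]
gripper_width: 0.0006
grip_force: 0.0
```

```bash
python3 - <<'E'
from h import *
o=observe(); s=cams.get_image("side"); t=cams.get_image("top")
print(o["t"],o["eef_pos"],o["tcp_rot"],o["gripper_width"],Ro.from_rotvec(o["tcp_rot"]).as_matrix()[:,1])
X=[.6112,-.0652,.15]; a=proj("side",X);b=proj("top",X)
def cr(i,c,k=50,w=400):
    u,v=map(int,c); return cv2.resize(i[v-k:v+k,u-k:u+k],(w,w),interpolation=cv2.INTER_CUBIC)
print(a,b); cv2.imwrite("pics/c4.png",np.hstack([cr(s,a),cr(t,b)]))
print([proj(n,[.6112,-.0652,.186])-proj(n,X) for n in("side","top")])
E
```

```text
8.7333 [ 0.68111389 -0.16533387  0.3231878 ] [ 2.47220540e+00 -1.93836344e+00 -2.66952370e-04] 0.0006454867115996102 [-9.71123124e-01 -2.38578809e-01  1.73994192e-04]
[296.84679873 191.10954051] [316.12179502 164.82262095]
[array([ -0.55692294, -10.00022921]), array([ 0.10472568, -3.53481262])]
```

View pics/c4.png

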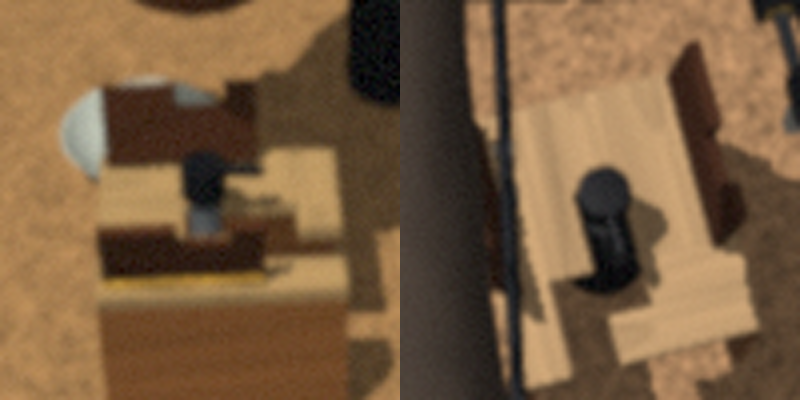

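Side and top crops show the bottle seated at the slot's end, spout to the front and upright, with both flaps still open. Next is the right flap.

{"name": "carry_out", "arguments": {
  "plan": [
    {"dx": 0, "dy": 0, "dz": -0.15, "wx": 0, "wy": 0, "wz": 0, "gripper": 0},
    {"dx": 0, "dy": 0, "dz": -0.3, "wx": 0, "wy": 0, "wz": 0, "gripper": 0},
    {"dx": 0, "dy": 0, "dz": -0.45, "wx": 0, "wy": 0, "wz": 0, "gripper": 0},
    {"dx": 0, "dy": 0, "dz": -0.57, "wx": 0, "wy": 0, "wz": 0, "gripper": 0},
    {"dx": -0.009, "dy": 0.04, "dz": -0.57, "wx": 0, "wy": 0, "wz": 0, "gripper": 0},
    {"dx": -0.019, "dy": 0.08, "dz": -0.57, "wx": 0, "wy": 0, "wz": 0, "gripper": 0},
    {"dx": -0.027, "dy": 0.115, "dz": -0.565, "wx": 0, "wy": 0, "wz": 0, "gripper": 0},
    {"dx": -0.034, "dy": 0.144, "dz": -0.56, "wx": 0, "wy": 0, "wz": 0, "gripper": 0},
    {"dx": -0.04, "dy": 0.167, "dz": -0.56, "wx": 0, "wy": 0, "wz": 0, "gripper": 0},
    {"dx": -0.045, "dy": 0.19, "dz": -0.56, "wx": 0, "wy": 0, "wz": 0, "gripper": 0},
    {"dx": -0.05, "dy": 0.212, "dz": -0.565, "wx": 0, "wy": 0, "wz": 0, "gripper": 0},
    {"dx": -0.056, "dy": 0.234, "dz": -0.572, "wx": 0, "wy": 0, "wz": 0, "gripper": 0},
    {"dx": -0.056, "dy": 0.234, "dz": -0.572, "wx": 0, "wy": 0, "wz": 0, "gripper": 0}
  ]
}}

```text
t: 9.92
eef_pos: [0.6669, -0.1057, 0.1804]
tcp_rot: [-2.468, 1.943, 0.0]
wrist_force: [0.7, -0.4, -0.5]
gripper_width: 0.0007
grip_force: 0.1
```

{"name": "carry_out", "arguments": {
  "plan": [
    {"dx": -0.005, "dy": 0.02, "dz": -0.012, "wx": 0, "wy": 0, "wz": 0, "gripper": 0},
    {"dx": -0.009, "dy": 0.039, "dz": -0.026, "wx": 0, "wy": 0, "wz": 0, "gripper": 0},
    {"dx": -0.013, "dy": 0.055, "dz": -0.042, "wx": 0, "wy": 0, "wz": 0, "gripper": 0},
    {"dx": -0.016, "dy": 0.07, "dz": -0.06, "wx": 0, "wy": 0, "wz": 0, "gripper": 0},
    {"dx": -0.019, "dy": 0.082, "dz": -0.08, "wx": 0, "wy": 0, "wz": 0, "gripper": 0},
    {"dx": -0.021, "dy": 0.091, "dz": -0.102, "wx": 0, "wy": 0, "wz": 0, "gripper": 0},
    {"dx": -0.023, "dy": 0.098, "dz": -0.126, "wx": 0, "wy": 0, "wz": 0, "gripper": 0},
    {"dx": -0.024, "dy": 0.101, "dz": -0.144, "wx": 0, "wy": 0, "wz": 0, "gripper": 0},
    {"dx": -0.024, "dy": 0.101, "dz": -0.146, "wx": 0, "wy": 0, "wz": 0, "gripper": 0},
    {"dx": -0.024, "dy": 0.101, "dz": -0.148, "wx": 0, "wy": 0, "wz": 0, "gripper": 0},
    {"dx": -0.024, "dy": 0.101, "dz": -0.148, "wx": 0, "wy": 0, "wz": 0, "gripper": 0}
  ]
}}

```text
t: 10.83
eef_pos: [0.6611, -0.0814, 0.1433]
tcp_rot: [-2.468, 1.944, 0.0]
wrist_force: [-0.7, 1.1, 3.7]
gripper_width: 0.0006
grip_force: 1.5
```

{"name": "carry_out", "arguments": {
  "plan": [
    {"dx": 0, "dy": 0, "dz": 0.15, "wx": 0, "wy": 0, "wz": 0, "gripper": 0},
    {"dx": 0, "dy": 0, "dz": 0.3, "wx": 0, "wy": 0, "wz": 0, "gripper": 0},
    {"dx": 0, "dy": 0, "dz": 0.45, "wx": 0, "wy": 0, "wz": 0, "gripper": 0},
    {"dx": -0.03, "dy": 0.12, "dz": 0.5, "wx": 0, "wy": 0, "wz": 0, "gripper": 0},
    {"dx": -0.067, "dy": 0.28, "dz": 0.5, "wx": 0, "wy": 0, "wz": 0, "gripper": 0},
    {"dx": -0.1, "dy": 0.43, "dz": 0.5, "wx": 0, "wy": 0, "wz": 0, "gripper": 0},
    {"dx": -0.134, "dy": 0.566, "dz": 0.5, "wx": 0, "wy": 0, "wz": 0, "gripper": 0},
    {"dx": -0.134, "dy": 0.566, "dz": 0.5, "wx": 0, "wy": 0, "wz": 0, "gripper": 0}
  ]
}}

```text
t: 11.5
eef_pos: [0.6264, 0.0647, 0.2682]
tcp_rot: [-2.47, 1.939, 0.001]
wrist_force: [0.0, -0.8, -0.2]
gripper_width: 0.0007
grip_force: 0.0
```

```bash
python3 - <<'E'
from h import *
o=observe(); s=cams.get_image("side"); w=cams.get_image("wrist")
print(o["t"],o["eef_pos"],o["tcp_rot"])
p=(o["eef_pos"],o["tcp_rot"]); np.savez("w5.npz",p=p[0],r=p[1]); cv2.imwrite("pics/w5.png",w); cv2.imwrite("pics/s5.png",s)
a=proj("side",[.6112,-.0652,.15]).astype(int)
A=cv2.resize(s[a[1]-50:a[1]+50,a[0]-50:a[0]+50],(400,400),interpolation=cv2.INTER_CUBIC)
print(a); cv2.imwrite("pics/c5.png",np.hstack([A,cv2.resize(w[:250],(400,400*250//640))if 0 else cv2.resize(w,(400,400))]))
E
```

```text
11.5 [0.62643081 0.06470727 0.26819877] [-2.47030334e+00  1.93913071e+00  1.20796744e-03]
[296 191]
```

View pics/c5.png

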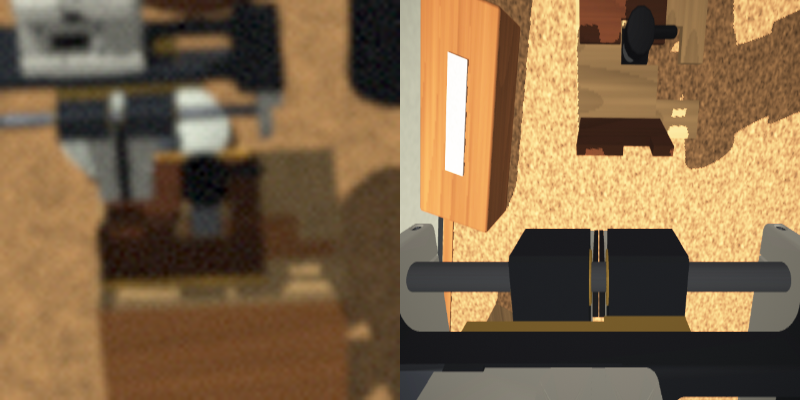

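{"name": "carry_out", "arguments": {
  "plan": [
    {"dx": 0, "dy": 0, "dz": -0.12, "wx": 0, "wy": 0, "wz": 0, "gripper": 0},
    {"dx": 0, "dy": 0, "dz": -0.25, "wx": 0, "wy": 0, "wz": 0, "gripper": 0},
    {"dx": 0, "dy": 0, "dz": -0.36, "wx": 0, "wy": 0, "wz": 0, "gripper": 0},
    {"dx": 0, "dy": 0, "dz": -0.36, "wx": 0, "wy": 0, "wz": 0, "gripper": 0},
    {"dx": 0.01, "dy": -0.04, "dz": -0.36, "wx": 0, "wy": 0, "wz": 0, "gripper": 0},
    {"dx": 0.019, "dy": -0.08, "dz": -0.36, "wx": 0, "wy": 0, "wz": 0, "gripper": 0},
    {"dx": 0.029, "dy": -0.12, "dz": -0.35, "wx": 0, "wy": 0, "wz": 0, "gripper": 0},
    {"dx": 0.038, "dy": -0.162, "dz": -0.34, "wx": 0, "wy": 0, "wz": 0, "gripper": 0},
    {"dx": 0.044, "dy": -0.185, "dz": -0.338, "wx": 0, "wy": 0, "wz": 0, "gripper": 0},
    {"dx": 0.049, "dy": -0.207, "dz": -0.338, "wx": 0, "wy": 0, "wz": 0, "gripper": 0},
    {"dx": 0.055, "dy": -0.23, "dz": -0.345, "wx": 0, "wy": 0, "wz": 0, "gripper": 0},
    {"dx": 0.06, "dy": -0.251, "dz": -0.352, "wx": 0, "wy": 0, "wz": 0, "gripper": 0},
    {"dx": 0.06, "dy": -0.251, "dz": -0.352, "wx": 0, "wy": 0, "wz": 0, "gripper": 0}
  ]
}}

```text
t: 12.68
eef_pos: [0.6426, -0.0037, 0.1799]
tcp_rot: [2.467, -1.944, -0.0]
wrist_force: [0.2, -0.2, -0.4]
gripper_width: 0.0008
grip_force: 0.0
```

{"name": "carry_out", "arguments": {
  "plan": [
    {"dx": 0.005, "dy": -0.02, "dz": -0.012, "wx": 0, "wy": 0, "wz": 0, "gripper": 0},
    {"dx": 0.009, "dy": -0.039, "dz": -0.026, "wx": 0, "wy": 0, "wz": 0, "gripper": 0},
    {"dx": 0.013, "dy": -0.055, "dz": -0.042, "wx": 0, "wy": 0, "wz": 0, "gripper": 0},
    {"dx": 0.016, "dy": -0.07, "dz": -0.06, "wx": 0, "wy": 0, "wz": 0, "gripper": 0},
    {"dx": 0.019, "dy": -0.082, "dz": -0.08, "wx": 0, "wy": 0, "wz": 0, "gripper": 0},
    {"dx": 0.021, "dy": -0.091, "dz": -0.102, "wx": 0, "wy": 0, "wz": 0, "gripper": 0},
    {"dx": 0.023, "dy": -0.098, "dz": -0.126, "wx": 0, "wy": 0, "wz": 0, "gripper": 0},
    {"dx": 0.024, "dy": -0.101, "dz": -0.144, "wx": 0, "wy": 0, "wz": 0, "gripper": 0},
    {"dx": 0.024, "dy": -0.101, "dz": -0.146, "wx": 0, "wy": 0, "wz": 0, "gripper": 0},
    {"dx": 0.024, "dy": -0.101, "dz": -0.148, "wx": 0, "wy": 0, "wz": 0, "gripper": 0},
    {"dx": 0.024, "dy": -0.101, "dz": -0.148, "wx": 0, "wy": 0, "wz": 0, "gripper": 0}
  ]
}}

```text
t: 13.6
eef_pos: [0.6485, -0.0282, 0.1434]
tcp_rot: [2.468, -1.944, 0.0]
wrist_force: [-1.2, -2.2, 3.8]
gripper_width: 0.0004
grip_force: 1.2
```

{"name": "carry_out", "arguments": {
  "plan": [
    {"dx": 0, "dy": 0, "dz": 0.15, "wx": 0, "wy": 0, "wz": 0, "gripper": 0},
    {"dx": 0, "dy": 0, "dz": 0.3, "wx": 0, "wy": 0, "wz": 0, "gripper": 0},
    {"dx": 0, "dy": 0, "dz": 0.45, "wx": 0, "wy": 0, "wz": 0, "gripper": 0},
    {"dx": 0, "dy": 0.2, "dz": 0.8, "wx": 0, "wy": 0, "wz": 0, "gripper": 0},
    {"dx": 0, "dy": 0.5, "dz": 0.8, "wx": 0, "wy": 0, "wz": 0, "gripper": 0},
    {"dx": 0, "dy": 0.5, "dz": 0.8, "wx": 0, "wy": 0, "wz": 0, "gripper": 0},
    {"dx": 0, "dy": 0.5, "dz": 0.8, "wx": 0, "wy": 0, "wz": 0, "gripper": 0},
    {"dx": 0, "dy": 0.5, "dz": 0.8, "wx": 0, "wy": 0, "wz": 0, "gripper": 0},
    {"dx": 0, "dy": 0.5, "dz": 0.8, "wx": 0, "wy": 0, "wz": 0, "gripper": 0}
  ]
}}

```text
t: 14.35
eef_pos: [0.6486, 0.099, 0.3436]
tcp_rot: [-2.47, 1.94, -0.0]
wrist_force: [-0.2, 0.3, 0.1]
gripper_width: 0.0002
grip_force: 0.0
```

```bash
python3 - <<'E'
from h import *
o=observe(); w=cams.get_image("wrist"); p=(o["eef_pos"],o["tcp_rot"]); print(o["t"],p,o["wrist_force"])
cv2.imwrite("pics/w6.png",w)
b=cv2.cvtColor(cv2.medianBlur(w,5),cv2.COLOR_BGR2HSV)
t=np.array([.6112,-.0652]);c,s=.9728,.2317;R=np.array([[c,-s],[s,c]])
for x in(-.085,-.03,.03,.045,.06):
    row=[]
    for y in(-.072,-.055,-.03,-.01,0,.01,.03,.055,.072):
        u,v=proj("wrist",np.r_[R@(x,y)+t,.143],p).round().astype(int); row.append(tuple(map(int,b[v,u]))if 0<=v<230 and 0<=u<640 else (u,v))
    print(x,row)
m=((b[...,0]<12)|(b[...,0]>170))&(b[...,1]>120)&(b[...,2]<130); m=m.astype(np.uint8);m[230:]=0
cs,_=cv2.findContours(cv2.morphologyEx(m,cv2.MORPH_OPEN,np.ones((3,3))),cv2.RETR_EXTERNAL,cv2.CHAIN_APPROX_NONE)
for k in sorted(cs,key=cv2.contourArea)[-4:]:
    print(cv2.contourArea(k)); 
    for q in cv2.approxPolyDP(k,3,True)[:,0]: print("  ",q,(R.T@(onz("wrist",*q,.143,p)[:2]-t)*1e3).round(0))
E
```

```text
14.35 (array([0.64862758, 0.09903253, 0.34358289]), array([-2.46973502e+00,  1.93985226e+00, -1.50456784e-04])) [-0.213643    0.30341308  0.10042476]
-0.085 [(np.int64(487), np.int64(-60)), (np.int64(484), np.int64(-39)), (np.int64(481), np.int64(-10)), (17, 131, 130), (17, 130, 131), (16, 129, 125), (15, 140, 111), (16, 128, 131), (16, 129, 132)]
-0.03 [(np.int64(429), np.int64(-60)), (np.int64(427), np.int64(-39)), (np.int64(425), np.int64(-10)), (120, 28, 18), (9, 160, 51), (9, 159, 53), (8, 157, 52), (9, 154, 53), (16, 131, 127)]
0.03 [(np.int64(366), np.int64(-61)), (np.int64(365), np.int64(-40)), (np.int64(364), np.int64(-10)), (9, 168, 112), (9, 159, 53), (9, 158, 55), (10, 158, 55), (10, 163, 58), (20, 117, 238)]
0.045 [(np.int64(350), np.int64(-61)), (np.int64(349), np.int64(-40)), (np.int64(348), np.int64(-10)), (9, 172, 113), (9, 161, 54), (9, 162, 55), (9, 161, 57), (10, 166, 92), (21, 107, 245)]
0.06 [(np.int64(334), np.int64(-61)), (np.int64(334), np.int64(-40)), (np.int64(333), np.int64(-10)), (9, 161, 54), (9, 158, 50), (9, 162, 55), (9, 161, 57), (10, 161, 54), (21, 107, 245)]
6.0
   [210  33] [184.   9.]
   [212  36] [183.  12.]
14.0
   [205 157] [201. 136.]
   [202 163] [205. 143.]
83.0
   [420   0] [-26. -21.]
   [423   7] [-30. -15.]
   [433   6] [-40. -16.]
   [433   0] [-39. -21.]
7274.5
   [324   0] [ 69. -21.]
   [323  86] [69. 60.]
   [425  87] [-39.  60.]
   [431  19] [-39.  -4.]
   [419  21] [-27.  -3.]
   [408  33] [-17.   8.]
   [404  46] [-14.  21.]
   [381  46] [10. 21.]
   [374  42] [17. 17.]
   [375   8] [ 18. -14.]
   [386   5] [  7. -17.]
   [388   0] [  6. -21.]
```

```bash
python3 -c "
from plant import job; print(job.job_done())"
```

```text
the job is handed in; nothing more can be done
None
```

I handed the job in at about 14.4 s: the small bottle is at the slot's closed end with its spout to the front, and both flaps are folded flat round its neck. The final wrist picture showed the flaps flat; the bottle was last checked by eye before the left flap was folded, no verdict came back, and I never planned contact with the tealight, dish or stone but didn't re-measure them.

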